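# Close up the window lantern's battery bay

### The job

The lantern for the window display stands upside down with one of its three battery wells still empty. Stand the loose D cell in the empty well, nub end up like the other two, then lay the round battery cover grip-side up in the opening and press it down against the contact springs until it is fully home, flush with the rim all round. Finish while still holding it pressed down there, so that I can turn the catches over it, and leave the doll, the brush jar and the book alone.

Things in the scene. Friction and masses are not known exactly. Their poses are not given: they have to be found in the camera images.
- lantern: Grey battery lantern, upside down in a round plywood cradle (150 mm across, 18 mm high), fixed to the bench. Origin on its axis at the table, z up. Its open housing faces up: 116 mm outside, wall 4 mm, rim 185 mm above the table. In it are three tubes (wells) with axes 25 mm from the lantern's axis: the empty one towards the lantern's +x, the loaded ones at plus and minus 120 degrees from it.
- opening (a point): Centre of the opening for the cover, on the lantern's axis at rim height, 185 mm above the table. The opening is 108 mm wide. The well mouths lie 12 mm below the rim, 173 mm above the table: their tops are the hard stop for the cover's flat underside. Three small steel swivel catches lie outside the opening and stand 4 mm above the rim.
- empty_well (a point): Centre of the mouth of the empty well, 173 mm above the table; 38 mm bore. The sprung contact on which the cell comes to stand lies 55.5 mm below this point, so that the cell's top ends 6 mm above the well mouths. Same axes as the lantern.
- contact0 (a joint): Travel (m) of the sprung contact at the bottom of the empty well: 0 = up, grows downward, 0.006 with the cover home (9 mm at most). Pushing it takes 3 N at first, 5.4 N at 6 mm; a cell's weight alone does not move it. The contacts in the other wells are alike.
- cell_center (a point): The loose D cell, standing on the table: plain cylinder 34 mm in diameter, 61.5 mm tall overall, about 140 g, dark with a black sleeve; the raised terminal nub (10 mm across, 1.5 mm high) is on its upper end. Point at its centre, half-way up; z towards the nub.
- loaded1_center (a point): A like cell already in its well, nub up, its top 179 mm above the table (6 mm above the well mouths). Point at its centre, half-way up; z towards the nub.
- loaded2_center (a point): The other cell already in its well, nub up, alike.
- cell: The loose cell again; origin at the centre of its lower end.
- cover_grip (a point): Grip of the loose round cover, which lies flat side down: the middle bar of the H-shaped foot on top of it, 14 mm wide, 24 mm high, 64 mm free between the two cross-pieces (12 mm thick, 56 mm long across the bar's ends). Point in the bar's middle, on the cover's axis, 23.5 mm above its underside; x along the bar, y across it, z up. Fully home it lies 196.5 mm above the table.
- cover: The same cover, about 110 g; origin at the centre of its flat underside, axes as above. A disc 104 mm across and 12 mm thick (36 mm high with the foot). It goes into the opening any way round with 2 mm clearance, first rests on the cell tops 6 mm too high, and when home the springs push it up with about 11 N, so it rises again when let go.
- doll_center (a point): Turned wooden doll, 58 mm in diameter, 80 mm tall; point at its middle. To be left alone.
- jar_center (a point): White ceramic jar of brushes, 68 mm in diameter, 85 mm tall, brushes up to about 200 mm; point at the jar's middle. To be left alone.
- book_center (a point): Hardback book lying flat, 130 x 190 x 24 mm; point at its middle. To be left alone.
Things that resemble listed ones, but are neither listed nor needed, are in the scene too. What is shaped like the part that bears loaded1_center but orange is not meant.

How it is judged (in metres and radians):
On the way, in this order (a step that is already met when the one before it is completed fails the run):
1. the loose cell stands nub up on the contact in the empty well, let go, with the other two still in theirs (x of cell_center in the frame of lantern between 0.02 and 0.03 m and y of cell_center in the frame of lantern between -0.005 and 0.005 m and z of each of cell_center, loaded1_center, loaded2_center in the frame of lantern below 0.152 m and angle between each of cell_center, loaded1_center, loaded2_center's own z axis and vertical below 0.12 rad and x of loaded1_center in the frame of lantern between -0.0175 and -0.0075 m and y of loaded1_center in the frame of lantern between 0.01665 and 0.02665 m and x of loaded2_center in the frame of lantern between -0.0175 and -0.0075 m and y of loaded2_center in the frame of lantern between -0.02665 and -0.01665 m and contact force between the fingers and cell below 0.1 N), for 0.2 s.
2. the cover lies level in the opening, on the cells (horizontal distance between cover_grip and lantern below 0.005 m and angle between cover_grip's own z axis and vertical below 0.12 rad and z of cover_grip in the frame of lantern below 0.206 m), for 0.1 s.
At the end, for the whole second after the job is handed in: The three cells stand nub up in their wells (within 5 mm of the axes); the cover is centred within 5 mm, level within 0.03 rad, within 1.5 mm of flush and bears on the well tubes with over 1 N; the gripper is still on it with over 3 N (x of cell_center in the frame of lantern between 0.02 and 0.03 m and y of cell_center in the frame of lantern between -0.005 and 0.005 m and z of each of cell_center, loaded1_center, loaded2_center in the frame of lantern below 0.146 m and angle between each of cell_center, loaded1_center, loaded2_center's own z axis and vertical below 0.12 rad and x of loaded1_center in the frame of lantern between -0.0175 and -0.0075 m and y of loaded1_center in the frame of lantern between 0.01665 and 0.02665 m and x of loaded2_center in the frame of lantern between -0.0175 and -0.0075 m and y of loaded2_center in the frame of lantern between -0.02665 and -0.01665 m and horizontal distance between cover_grip and lantern below 0.005 m and z of cover_grip in the frame of lantern below 0.198 m and angle between cover_grip's own z axis and vertical below 0.03 rad and contact force between cover and lantern above 1 N and contact force between the fingers and cover above 3 N); the arm keeps its last pose, push and grip.
It fails at once if the doll is moved by more than 30 mm or tipped (distance of doll_center from where it was at the start of the episode above 0.03 m or angle between doll_center's own z axis and vertical above 0.5 rad).
It fails at once if the brush jar is moved by more than 30 mm or tipped (distance of jar_center from where it was at the start of the episode above 0.03 m or angle between jar_center's own z axis and vertical above 0.5 rad).
It fails at once if the book is moved by more than 30 mm or tipped (distance of book_center from where it was at the start of the episode above 0.03 m or angle between book_center's own z axis and vertical above 0.5 rad).
It also fails if it takes over 64 s, if anything falls off the work surface, if the arm or the gripper's body presses on something with over 40 N, if the wrist force passes 120 N, or if a joint passes its speed limit or range.

### The arm

A 6-joint arm with a two-finger parallel gripper is mounted at the origin on the work surface. World frame = base frame: x ahead of the robot, y to its left, z up, the work surface at z = 0. Lengths are in mm, angles in rad, forces in N, time in s.
With the tool pointing down it reaches from about 300 to 1000 mm from the base axis. Payload 5.1 kg.
Tool frame: the origin (TCP) lies between the finger pads; the fingertips stand 8 mm ahead of it and the grasp point (between the pads) lies 11 mm behind it; z points along the fingers, y is the line along which they close (so a half turn about z gives the same grasp; the last joint's range is limited). The gripper opens to 95 mm and grips with 3 to 60 N. Pads are 20 mm wide; open, the fingers measure 119 mm over their backs; the gripper's body (75 mm by 180 mm) begins 59 mm behind the grasp point.
Start: joints at [-0.083, 0.124, 1.65, -0, 1.367, -0.083], TCP at [649.988, -0.028, 222.656] pointing down, gripper open.
Joint ranges: [-2.61, 2.61], [-1.02, 2.33], [0.03, 2.71], [-1.35, 4.49], [0.32, 2.68], [-2.91, 2.91]. Speed limits (rad/s): [2.57, 2.57, 3.14, 3.14, 3.14, 3.14].

### API

Orientations are given as a unit quaternion [x, y, z, w].
In Python, from plant import sense, imaging, ticket gives the robot as it stands.
- The arm moves only by the tool send_rows, never from a script. Its argument "series" is a list of rows, each an object of numbers: "jaw": the closure, from 0 (fully open) to 1 (shut); "dx", "dy", "dz": the shift along the tool's x, y, z in cm; "rx", "ry", "rz": the turn, a rotation vector about the tool's x, y, z in rad. A call has exactly 5 rows; each row is the pose to reach, as a shift and turn from the pose commanded when the call began, along the tool's axes at that moment; what a row does not reach only later rows make up. A row lasts 1/8 s, in which the tool goes at most 62.5 mm and 10.7 degrees, less where a joint would pass 70% of its speed; a pose out of reach is approached as far as the arm can. A call with a gripper value outside its range is refused whole. The fingers move at their own pace and stop on an object; the grip force is fixed at half the most. Time passes only in rows, so rows that repeat a pose let the fingers close, or fill a call up. It gives the time, the measured TCP pose, the force, the opening and the grip force at its end, in the units of the state.
- sense(): the state, without advancing time (a new reading comes with each control period).
- imaging.camera(name): name is "scene" or "side" or "wrist"; returns a dict with "frame" (480x640x3 uint8, blue, green, red), "fx", "fy", "cx", "cy" (pixels), "k1" (the pictures are not rectified: a ray, as slopes to the right and down, at radius r is drawn at 1 + k1 r^2 times it, then the intrinsics apply), "extrinsics" (4x4, takes a point from world to camera coordinates). Camera axes: x right, y down, z forward; pixel columns grow to the right and rows downward; lengths in mm; the calibration is good to about 2 mm. A picture is of the moment at which its call begins. There is no depth.
- ticket.job_done(): hands the job in; it is judged then, once.
The state is a dict: "time": time; "qpos": joint angles; "qvel": joint speeds; "joint_efforts": joint torques, N m; "tcp_pos": TCP position; "tool_rot": TCP orientation; "wrist_force": force on the tool from outside, world axes, zero at the start; "wrist_torque": the same for the moment, N m; "gripper_width": finger opening in mm; "gripper_force": force on a finger pad.
Only numpy, scipy, OpenCV 4.12 (cv2) and the standard library are available. Lean on these libraries where they do the work, as an engineer would, in place of code of your own. Each camera call takes 0.05 s, during which the arm holds its last target. There are 200 camera calls.

## Working session

There is one attempt and no reset: what is moved stays moved. The work goes in short steps, Python scripts to look and compute and a tool call to move; the robot and the scene stay as the last step left them, time stands still between calls to the robot, and variables do not carry over. Pictures are saved under pics/ and viewed, at most 10 in all, crops included, and the job is handed in when it is done.

Besides the shell and the picture viewer there is one more tool, called after ">>>" by a JSON object that holds its "name" and its "arguments", one argument or row to a line. send_rows: Moves the arm, as the interface text tells. Its arguments: {"type":"object","properties":{"series":{"type":"array","items":{"type":"object","properties":{"jaw":{"type":"number"},"dx":{"type":"number"},"dy":{"type":"number"},"dz":{"type":"number"},"rx":{"type":"number"},"ry":{"type":"number"},"rz":{"type":"number"}}}}},"required":["series"]}

```bash
mkdir -p pics; ls
cat > h.py <<'E'
import numpy as np, cv2
from plant import sense, imaging, ticket
def shot(n,f=None):
    c=imaging.camera(n)
    if f: cv2.imwrite('pics/'+f,c['frame'])
    return c
def ray(c,u,v):
    K=np.array([[c['fx'],0,c['cx']],[0,c['fy'],c['cy']],[0,0,1.]])
    p=np.array([[(u-c['cx'])/c['fx'],(v-c['cy'])/c['fy']]]);q=p.copy()
    for _ in range(30): q=p/(1+c['k1']*(q**2).sum())
    E=np.array(c['extrinsics']);R=E[:3,:3];t=E[:3,3]
    return -R.T@t, R.T@np.array([q[0,0],q[0,1],1])
def onz(c,u,v,z):
    o,d=ray(c,u,v);return o+d*(z-o[2])/d[2]
def proj(c,P):
    E=np.array(c['extrinsics']);p=E[:3,:3]@np.array(P,float)+E[:3,3];s=p[:2]/p[2];s=s*(1+c['k1']*(s@s))
    return np.array([c['fx']*s[0]+c['cx'],c['fy']*s[1]+c['cy']])
E
python3 - <<'E'
from h import *
a=[shot(n,n+'0.png') for n in('scene','side')]
for c in a: print({k:c[k] for k in('fx','cx','k1')},np.round(c['extrinsics'],2))
print(sense())
E
```

```text
pics
{'fx': 546.4641485914108, 'cx': 320.23288023873334, 'k1': 0.0033348962067112375} [[-8.3000e-01  5.6000e-01  1.0000e-02  5.6732e+02]
 [ 4.1000e-01  6.1000e-01 -6.8000e-01 -6.7810e+01]
 [-3.9000e-01 -5.6000e-01 -7.3000e-01  1.3587e+03]
 [ 0.0000e+00  0.0000e+00  0.0000e+00  1.0000e+00]]
{'fx': 594.798894083697, 'cx': 307.4665062611342, 'k1': 0.006486375179806649} [[ 7.3000e-01 -6.8000e-01  1.0000e-02 -5.1477e+02]
 [-4.7000e-01 -5.2000e-01 -7.1000e-01  2.9392e+02]
 [ 4.9000e-01  5.1000e-01 -7.0000e-01  1.3691e+03]
 [ 0.0000e+00  0.0000e+00  0.0000e+00  1.0000e+00]]
{'time': 0.1, 'qpos': array([-8.25698577e-02,  1.24437777e-01,  1.65154395e+00, -3.00674187e-05,
        1.36747056e+00, -8.25914994e-02]), 'qvel': array([-0.00124726, -0.00076864, -0.00410244, -0.00095038, -0.00111853,
        0.00054291]), 'joint_efforts': array([ 5.00436727e-04, -4.18875861e+01, -3.61097610e+01,  7.76667567e-02,
        4.61263221e-02, -8.66308574e-05]), 'tcp_pos': array([6.49437196e+02, 2.87048061e-02, 2.21507458e+02]), 'tool_rot': array([ 7.07096668e-01,  7.07116283e-01, -6.12240306e-04, -6.99959563e-04]), 'wrist_force': array([-0.46672554, -0.75444593,  0.55906187]), 'wrist_torque': array([-0.0077408 , -0.03582104,  0.01813357]), 'gripper_force': 0.0, 'gripper_width': 95.28499019088542}
```

View pics/scene0.png

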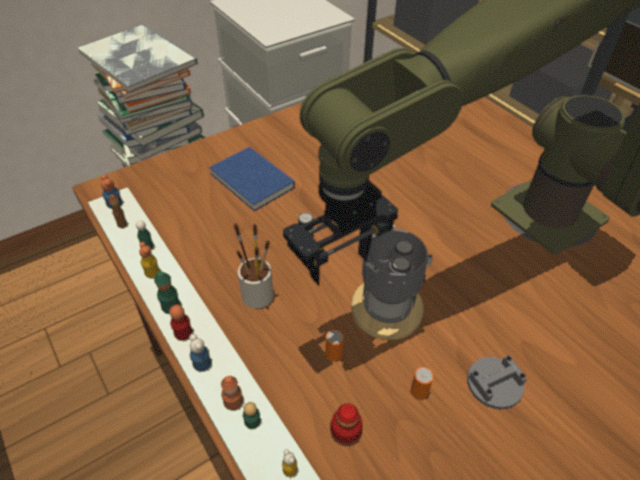

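View pics/side0.png

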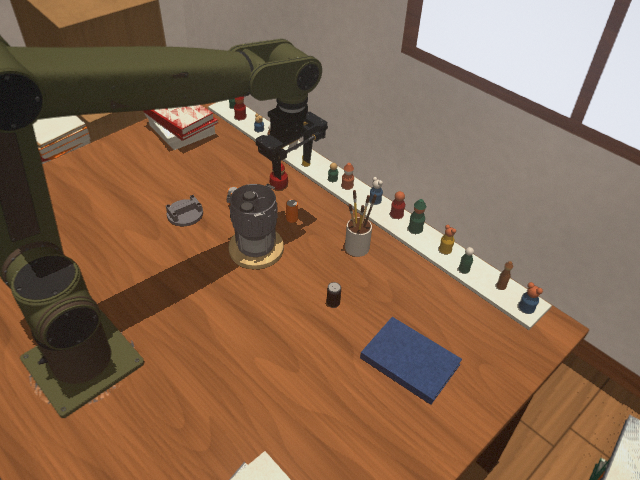

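The scene view shows the lantern at (392,265), the cover at (496,380) and the jar at (256,280). The dark cell is partly hidden at (306,218); the orange cells are decoys. In the side view the cell is at (333,295), the lantern top at (253,197) and the cover at (184,210).

Run:
```python
from h import *
a={n:cv2.imread(f'pics/{n}0.png') for n in('scene','side')}
c={n:shot(n) for n in a}
S,D=c['scene'],c['side']
print('cell top side',onz(D,334,287,60),'bottom',onz(D,333,305,0),'scene top',onz(S,306,219,60))
print('lantern rim side',onz(D,253,197,185),'scene',onz(S,395,252,185), 'cradle side',onz(D,257,248,9),'scene',onz(S,388,306,9))
print('cover',onz(D,184,212,12),onz(S,496,382,12))
print('jar',onz(D,359,222,85),onz(S,255,268,85)); print('doll',onz(S,347,425,30)); print('book',onz(D,410,358,24),onz(S,252,178,24))
big=np.hstack([cv2.resize(a['scene'][215:345,340:450],None,fx=4,fy=4,interpolation=2)[:520], cv2.resize(a['scene'][340:420,450:540],None,fx=4,fy=4,interpolation=2).copy() if 0 else np.zeros((520,0,3),np.uint8)])
s=cv2.resize(a['side'][175:275,220:300],None,fx=4,fy=4,interpolation=2); s=np.vstack([s,np.zeros((120,s.shape[1],3),np.uint8)])
cv2.imwrite('pics/crop.png',np.hstack([big,s]))
```

```text
cell top side [ 544.20025572 -266.25464551   60.        ] bottom [ 538.38933359 -272.27683905    0.        ] scene top [ 546.9929402 -263.6714913   60.       ]
lantern rim side [524.14392297  11.00427272 185.        ] scene [525.39273687   6.57782976 185.        ] cradle side [519.41677873   2.3981087    9.        ] scene [518.0127106    5.08870196   9.        ]
cover [454.69374781 252.47365038  12.        ] [462.09906447 256.13256029  12.        ]
jar [ 737.49935195 -165.61505865   85.        ] [ 724.98944645 -181.4760955    85.        ]
doll [749.10280967 173.65259496  30.        ]
book [ 545.52316404 -512.62393975   24.        ] [ 560.72708555 -495.40641298   24.        ]
```

View pics/crop.png

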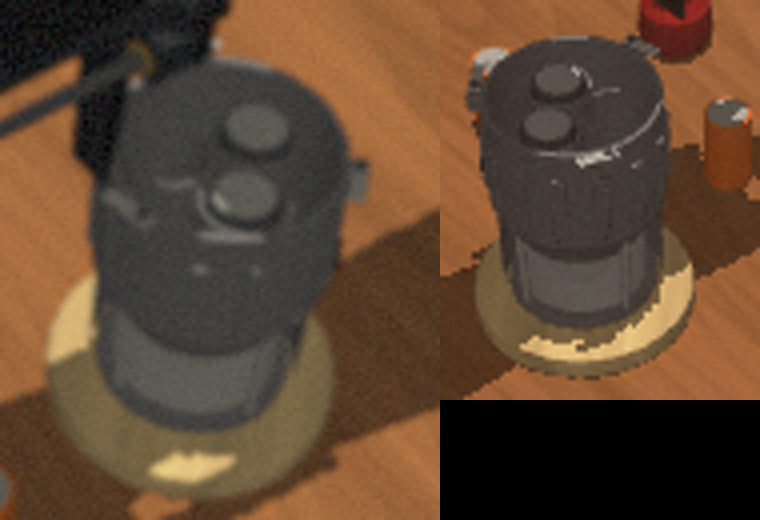

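The crop shows the two loaded cell tops at scene (404,247) and (401,263), and at side (249.5,195.5) and (247,206.7).

Run:
```python
from h import *
S,D,W=shot('scene'),shot('side'),shot('wrist','w0.png')
for p,q in(((404.2,247),(249.5,195.5)),((401.2,263.2),(247,206.7))): print(onz(S,*p,177.5),onz(D,*q,177.5))
E=np.array(W['extrinsics']);print(np.round(E,2),-E[:3,:3].T@E[:3,3], W['fx'])
```

```text
[497.78420886   1.70929783 177.5       ] [526.38959537  28.35667355 177.5       ]
[528.61124176  29.59959257 177.5       ] [ 4.94863521e+02 -4.33207712e-01  1.77500000e+02]
[[ 1.0000e+00 -0.0000e+00 -0.0000e+00 -6.4854e+02]
 [-0.0000e+00 -9.6000e-01  2.8000e-01 -3.1550e+01]
 [-0.0000e+00 -2.8000e-01 -9.6000e-01  3.9121e+02]
 [ 0.0000e+00  0.0000e+00  0.0000e+00  1.0000e+00]] [649.31897161  79.68558026 382.98949744] 360.0924759953974
```

View pics/w0.png

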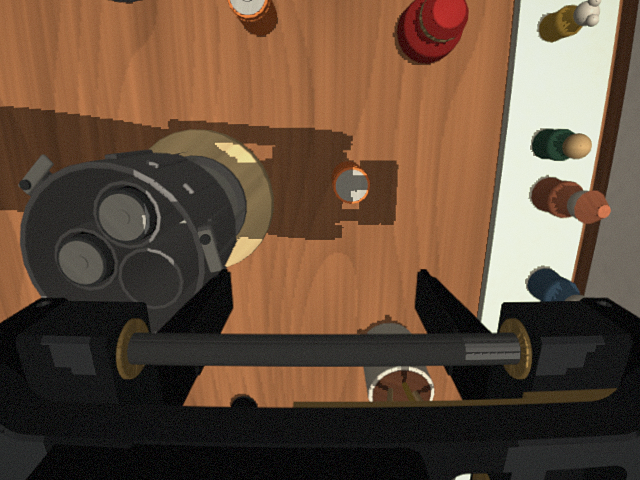

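>>> {"name": "send_rows", "arguments": {
  "series": [
    {"dx": -6,"dy": -2.2},
    {"dx": -12,"dy": -4.4},
    {"dx": -18,"dy": -6.6},
    {"dx": -22,"dy": -9},
    {"dx": -22.5,"dy": -10.4}
  ]
}}

```text
$.series[0]: bad value
```

The wrist view shows the loaded tops at (122,215) and (84,261), and the empty well at (152,278). The refused row probably needs every field, so I'll fill them all in.

Run:
```python
from h import *
W=shot('wrist')
for p,z in(((122,215),178),((84,261),178),((152,278),173)): print(onz(W,*p,z))
```

```text
[528.81026265  31.53685342 178.        ]
[499.17995328   2.14753628 178.        ]
[539.02990964 -11.10775096 173.        ]
```

>>> {"name": "send_rows", "arguments": {
  "series": [
    {"dx": -6,"dy": -2.2,"dz": 0,"rx": 0,"ry": 0,"rz": 0,"jaw": 0},
    {"dx": -12,"dy": -4.4,"dz": 0,"rx": 0,"ry": 0,"rz": 0,"jaw": 0},
    {"dx": -18,"dy": -6.6,"dz": 0,"rx": 0,"ry": 0,"rz": 0,"jaw": 0},
    {"dx": -22,"dy": -9,"dz": 0,"rx": 0,"ry": 0,"rz": 0,"jaw": 0},
    {"dx": -22.5,"dy": -10.4,"dz": 0,"rx": 0,"ry": 0,"rz": 0,"jaw": 0}
  ]
}}

```text
time: 1.02
tcp_pos: [544.7, -227.4, 222.7]
tool_rot: [0.708, 0.706, -0.0, 0.0]
wrist_force: [0.4, -1.1, 0.6]
gripper_width: 95.0
gripper_force: 0.0
```

Run:
```python
from h import *
W=shot('wrist','w1.png')
print(proj(W,[543,-267,60]))
```

```text
[322.95173076 258.77163282]
```

View pics/w1.png

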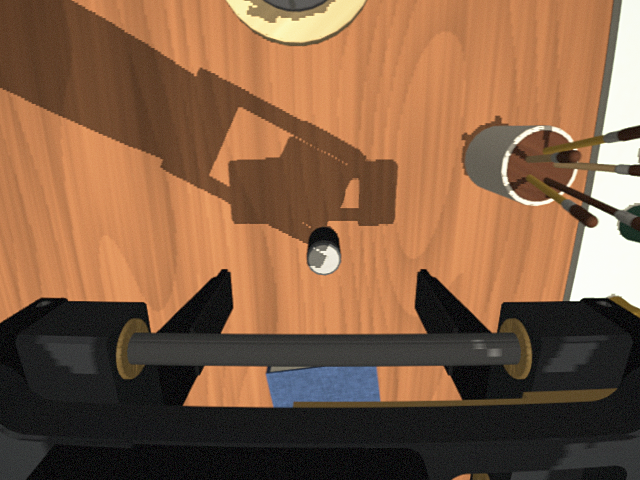

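The wrist view shows the dark cell's nub end at (323,257), which agrees with (543,-266). I'll descend over it.

>>> {"name": "send_rows", "arguments": {
  "series": [
    {"dx": -3.8,"dy": -0.2,"dz": 4,"rx": 0,"ry": 0,"rz": 0,"jaw": 0},
    {"dx": -3.8,"dy": -0.2,"dz": 9,"rx": 0,"ry": 0,"rz": 0,"jaw": 0},
    {"dx": -3.8,"dy": -0.2,"dz": 14,"rx": 0,"ry": 0,"rz": 0,"jaw": 0},
    {"dx": -3.8,"dy": -0.2,"dz": 16.9,"rx": 0,"ry": 0,"rz": 0,"jaw": 0},
    {"dx": -3.8,"dy": -0.2,"dz": 16.9,"rx": 0,"ry": 0,"rz": 0,"jaw": 0.2}
  ]
}}

```text
time: 1.7
tcp_pos: [542.5, -260.5, 50.6]
tool_rot: [0.707, 0.708, -0.001, -0.003]
wrist_force: [-0.3, -0.4, -0.4]
gripper_width: 89.9
gripper_force: 0.0
```

>>> {"name": "send_rows", "arguments": {
  "series": [
    {"dx": 0,"dy": 0,"dz": 0,"rx": 0,"ry": 0,"rz": 0,"jaw": 0.5},
    {"dx": 0,"dy": 0,"dz": 0,"rx": 0,"ry": 0,"rz": 0,"jaw": 0.8},
    {"dx": 0,"dy": 0,"dz": 0,"rx": 0,"ry": 0,"rz": 0,"jaw": 1},
    {"dx": 0,"dy": 0,"dz": 0,"rx": 0,"ry": 0,"rz": 0,"jaw": 1},
    {"dx": 0,"dy": 0,"dz": 0,"rx": 0,"ry": 0,"rz": 0,"jaw": 1}
  ]
}}

```text
time: 2.33
tcp_pos: [544.0, -263.1, 53.9]
tool_rot: [0.707, 0.707, 0.0, 0.0]
wrist_force: [-0.0, 0.9, -0.3]
gripper_width: 40.4
gripper_force: 0.0
```

>>> {"name": "send_rows", "arguments": {
  "series": [
    {"dx": 0,"dy": 0,"dz": 0,"rx": 0,"ry": 0,"rz": 0,"jaw": 1},
    {"dx": 0,"dy": 0,"dz": 0,"rx": 0,"ry": 0,"rz": 0,"jaw": 1},
    {"dx": 0,"dy": 0,"dz": -1,"rx": 0,"ry": 0,"rz": 0,"jaw": 1},
    {"dx": 0,"dy": 0,"dz": -4,"rx": 0,"ry": 0,"rz": 0,"jaw": 1},
    {"dx": 0,"dy": 0,"dz": -8,"rx": 0,"ry": 0,"rz": 0,"jaw": 1}
  ]
}}

```text
time: 2.95
tcp_pos: [543.0, -262.4, 133.4]
tool_rot: [0.707, 0.707, -0.0, -0.002]
wrist_force: [0.6, -0.0, -1.2]
gripper_width: 33.6
gripper_force: 30.0
```

>>> {"name": "send_rows", "arguments": {
  "series": [
    {"dx": 1,"dy": 0,"dz": -5,"rx": 0,"ry": 0,"rz": -0.15,"jaw": 1},
    {"dx": 4,"dy": 0,"dz": -10,"rx": 0,"ry": 0,"rz": -0.3,"jaw": 1},
    {"dx": 9,"dy": -0.2,"dz": -13.8,"rx": 0,"ry": 0,"rz": -0.45,"jaw": 1},
    {"dx": 14.5,"dy": -0.3,"dz": -13.8,"rx": 0,"ry": 0,"rz": -0.6,"jaw": 1},
    {"dx": 20,"dy": -0.4,"dz": -13.8,"rx": 0,"ry": 0,"rz": -0.733,"jaw": 1}
  ]
}}

```text
time: 3.58
tcp_pos: [539.8, -61.6, 273.1]
tool_rot: [0.405, 0.914, 0.0, 0.001]
wrist_force: [0.4, 0.4, -2.5]
gripper_width: 33.7
gripper_force: 30.0
```

Run:
```python
from h import *
W=shot('wrist','w2.png');s=sense();print(s['tcp_pos'],s['tool_rot'])
print([proj(W,p) for p in([539,-11,173],[530,31.4,179],[498,2.1,179])])
```

```text
[539.26886267 -55.66132283 272.62995554] [ 4.01443271e-01  9.15880020e-01  2.57644668e-03 -6.71840029e-04]
[array([370.02754144, 189.0905051 ]), array([404.56303814, 136.53520598]), array([341.50305499, 136.585453  ])]
```

View pics/w2.png

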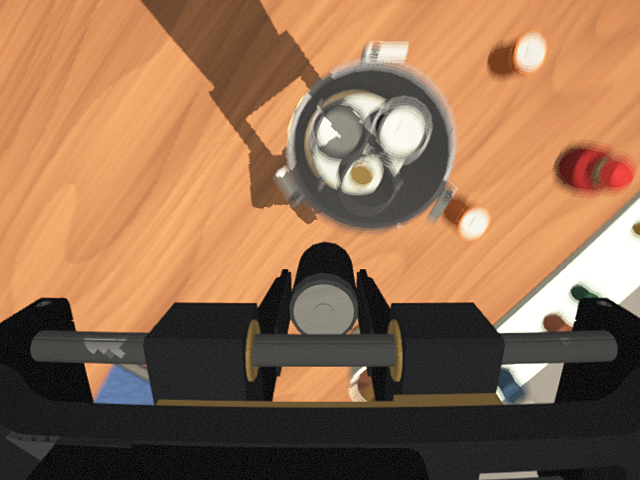

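The picture is blurred by motion. It shows the held cell's top at (324,307) and the well ahead of it near (370,190), with the loaded pair level in the image, so the yaw is right. I'll move above the well, let the arm settle and measure.

>>> {"name": "send_rows", "arguments": {
  "series": [
    {"dx": 1.3,"dy": 1.1,"dz": 0,"rx": 0,"ry": 0,"rz": 0,"jaw": 1},
    {"dx": 2.6,"dy": 2.2,"dz": 0,"rx": 0,"ry": 0,"rz": 0,"jaw": 1},
    {"dx": 3.9,"dy": 3.4,"dz": 0,"rx": 0,"ry": 0,"rz": 0,"jaw": 1},
    {"dx": 3.9,"dy": 3.4,"dz": 0,"rx": 0,"ry": 0,"rz": 0,"jaw": 1},
    {"dx": 3.9,"dy": 3.4,"dz": 0,"rx": 0,"ry": 0,"rz": 0,"jaw": 1}
  ]
}}

```text
time: 4.25
tcp_pos: [539.2, -11.7, 271.5]
tool_rot: [0.407, 0.913, -0.0, -0.0]
wrist_force: [-0.2, 0.4, -1.2]
gripper_width: 33.7
gripper_force: 30.0
```

Run:
```python
from h import *
W=shot('wrist','w3.png');W=shot('wrist','w3.png');s=sense();print(s['tcp_pos'],s['tool_rot'])
print([proj(W,p) for p in([539,-11,173],[530,31.4,179],[498,2.1,179],[522.3,7.5,185])], proj(W,s['tcp_pos']+[0,0,6]))
```

```text
[539.22300783 -11.85731061 271.58864607] [ 4.07137162e-01  9.13367022e-01 -1.16010986e-04 -2.13064510e-05]
[array([325.02857316, 238.77345201]), array([355.63978978, 190.56651358]), array([294.42951485, 191.13344519]), array([325.01940546, 209.81222867])] [324.69890511 304.61501762]
```

View pics/w3.png

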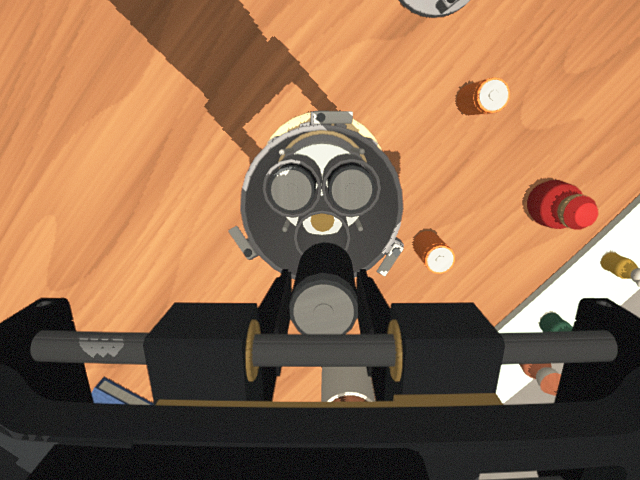

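The wrist view shows the loaded tops at about (290,188) and (352,188), the rim centred near (321,204) and the held cell's top at (323,308). I'll refine these by circle fits.

Run:
```python
from h import *
W=shot('wrist');s=sense();f=W['frame'];g=cv2.cvtColor(f,cv2.COLOR_BGR2GRAY);cv2.imwrite('pics/w4.png',f)
from scipy.spatial.transform import Rotation as Rn
R=Rn.from_quat(s['tool_rot']).as_matrix()
big=cv2.GaussianBlur(cv2.resize(g,None,fx=4,fy=4,interpolation=cv2.INTER_CUBIC),(0,0),2)
def hc(x0,x1,y0,y1,r0,r1):
    c=cv2.HoughCircles(big[y0*4:y1*4,x0*4:x1*4],cv2.HOUGH_GRADIENT,1,400,param1=60,param2=15,minRadius=r0*4,maxRadius=r1*4)[0,0]
    return (c[0]+.5)/4-.5+x0,(c[1]+.5)/4-.5+y0,c[2]/4
def tool(P): return np.round(R.T@(P-s['tcp_pos']),1)
for n,a,z in(('A',(255,322,150,222,19,27),177.5),('B',(320,390,150,222,19,27),177.5),('rim',(225,420,110,290,74,86),185),('held',(282,365,270,345,28,37),s['tcp_pos'][2]+6)):
    h=hc(*a);P=onz(W,h[0],h[1],z);print(n,np.round(h,1),P.round(1),tool(P))
cv2.imwrite('pics/c3.png',cv2.resize(f[110:345,220:420],None,fx=2.5,fy=2.5,interpolation=2))
```

```text
A [290.8 189.2  20.2] [495.2   1.1 177.5] [ 39.  -24.1  94.1]
B [351.2 189.   20.4] [527.2  30.  177.5] [39.2 19.  94.1]
rim [321.5 203.   81.2] [517.2   9.4 185. ] [30.5 -2.1 86.6]
held [323.  316.5  32.6] [542.9 -17.2 277.6] [-6.4 -0.9 -6. ]
```

View pics/c3.png

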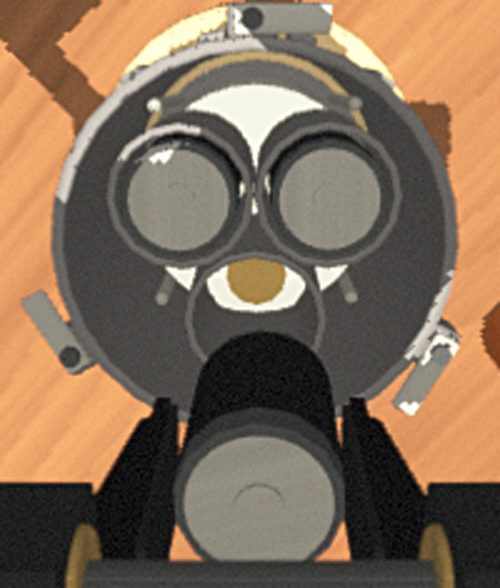

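The crop shows the empty well mouth ring centred at about (322.2,237.6) and the held nub at about (323.2,313.2).

Run:
```python
from h import *
from scipy.spatial.transform import Rotation as Rn
W=shot('wrist');s=sense();R=Rn.from_quat(s['tool_rot']).as_matrix();T=s['tcp_pos']
for n,u,v,z in(('held nub',323.2,313.2,T[2]+7.5),('well',322.2,237.6,173),('ringA',291.6,188,173),('ringB',352.4,188,173),('nubA',292,188.6,179)):
    P=onz(W,u,v,z);print(n,P.round(1),(R.T@(P-T)).round(1))
# side view check of held cell and lantern
D=shot('side');S=shot('scene');g=np.hstack([cv2.resize(x['frame'][b:b+150,a:a+100],None,fx=4,fy=4,interpolation=2) for x,a,b in((D,210,100),(S,340,170))]);cv2.imwrite('pics/d1.png',g[:,:800])
```

```text
held nub [541.2 -15.2 279.1] [-3.8 -0.8 -7.5]
well [536.8 -11.8 173. ] [ 1.6 -1.8 98.6]
ringA [495.3   1.4 173. ] [ 39.2 -23.9  98.6]
ringB [528.   30.8 173. ] [39.1 20.2 98.6]
nubA [495.5   2.3 179. ] [ 39.7 -23.   92.6]
```

View pics/d1.png

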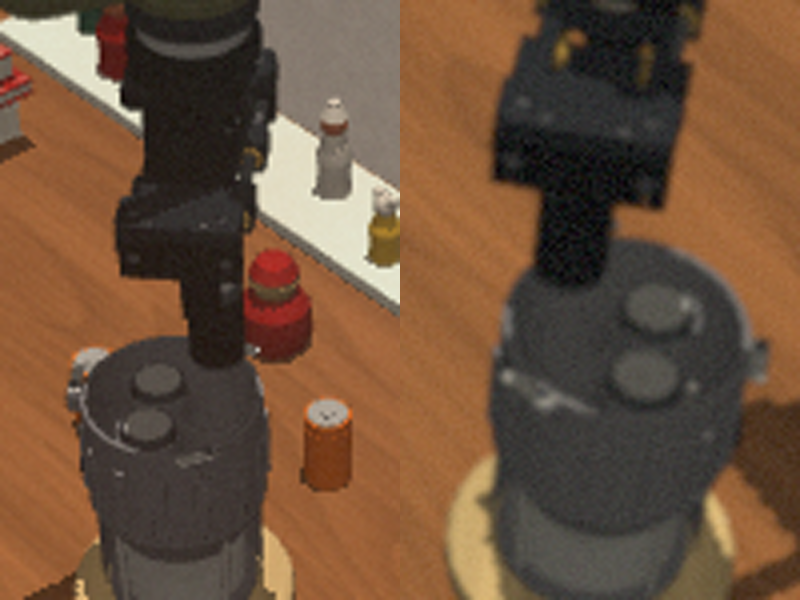

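Both fixed views agree, with the held cell over the empty side. Shift by x +5.5 and y -1 mm and lower gently.

>>> {"name": "send_rows", "arguments": {
  "series": [
    {"dx": 0.55,"dy": -0.1,"dz": 0,"rx": 0,"ry": 0,"rz": 0,"jaw": 1},
    {"dx": 0.55,"dy": -0.1,"dz": 2,"rx": 0,"ry": 0,"rz": 0,"jaw": 1},
    {"dx": 0.55,"dy": -0.1,"dz": 4,"rx": 0,"ry": 0,"rz": 0,"jaw": 1},
    {"dx": 0.55,"dy": -0.1,"dz": 4,"rx": 0,"ry": 0,"rz": 0,"jaw": 1},
    {"dx": 0.55,"dy": -0.1,"dz": 4,"rx": 0,"ry": 0,"rz": 0,"jaw": 1}
  ]
}}

```text
time: 5.18
tcp_pos: [534.6, -7.9, 231.3]
tool_rot: [0.407, 0.914, -0.0, -0.0]
wrist_force: [0.5, 0.6, -1.5]
gripper_width: 33.3
gripper_force: 30.0
```

>>> {"name": "send_rows", "arguments": {
  "series": [
    {"dx": 0,"dy": 0,"dz": 0.3,"rx": 0,"ry": 0,"rz": 0,"jaw": 1},
    {"dx": 0,"dy": 0,"dz": 0.6,"rx": 0,"ry": 0,"rz": 0,"jaw": 1},
    {"dx": 0,"dy": 0,"dz": 0.8,"rx": 0,"ry": 0,"rz": 0,"jaw": 1},
    {"dx": 0,"dy": 0,"dz": 0.8,"rx": 0,"ry": 0,"rz": 0,"jaw": 1},
    {"dx": 0,"dy": 0,"dz": 0.8,"rx": 0,"ry": 0,"rz": 0,"jaw": 1}
  ]
}}

```text
time: 5.8
tcp_pos: [534.8, -7.9, 223.7]
tool_rot: [0.407, 0.914, 0.0, 0.0]
wrist_force: [0.8, -0.2, -0.7]
gripper_width: 33.6
gripper_force: 30.0
```

The cell has entered with no contact force. Continuing down.

>>> {"name": "send_rows", "arguments": {
  "series": [
    {"dx": 0,"dy": 0,"dz": 0.5,"rx": 0,"ry": 0,"rz": 0,"jaw": 1},
    {"dx": 0,"dy": 0,"dz": 1,"rx": 0,"ry": 0,"rz": 0,"jaw": 1},
    {"dx": 0,"dy": 0,"dz": 1.5,"rx": 0,"ry": 0,"rz": 0,"jaw": 1},
    {"dx": 0,"dy": 0,"dz": 2,"rx": 0,"ry": 0,"rz": 0,"jaw": 1},
    {"dx": 0,"dy": 0,"dz": 2,"rx": 0,"ry": 0,"rz": 0,"jaw": 1}
  ]
}}

```text
time: 6.42
tcp_pos: [534.4, -7.8, 202.9]
tool_rot: [0.407, 0.914, -0.0, -0.001]
wrist_force: [-0.5, -1.3, -1.9]
gripper_width: 32.9
gripper_force: 30.0
```

>>> {"name": "send_rows", "arguments": {
  "series": [
    {"dx": 0,"dy": 0,"dz": 0.5,"rx": 0,"ry": 0,"rz": 0,"jaw": 1},
    {"dx": 0,"dy": 0,"dz": 1,"rx": 0,"ry": 0,"rz": 0,"jaw": 1},
    {"dx": 0,"dy": 0,"dz": 1.5,"rx": 0,"ry": 0,"rz": 0,"jaw": 1},
    {"dx": 0,"dy": 0,"dz": 1.9,"rx": 0,"ry": 0,"rz": 0,"jaw": 1},
    {"dx": 0,"dy": 0,"dz": 1.9,"rx": 0,"ry": 0,"rz": 0,"jaw": 1}
  ]
}}

```text
time: 7.05
tcp_pos: [534.5, -7.9, 184.1]
tool_rot: [0.407, 0.914, -0.0, -0.0]
wrist_force: [0.1, 0.5, -1.1]
gripper_width: 33.5
gripper_force: 30.0
```

Release to about 46 mm.

>>> {"name": "send_rows", "arguments": {
  "series": [
    {"dx": 0,"dy": 0,"dz": 0,"rx": 0,"ry": 0,"rz": 0,"jaw": 0.52},
    {"dx": 0,"dy": 0,"dz": 0,"rx": 0,"ry": 0,"rz": 0,"jaw": 0.52},
    {"dx": 0,"dy": 0,"dz": 0,"rx": 0,"ry": 0,"rz": 0,"jaw": 0.52},
    {"dx": 0,"dy": 0,"dz": 0,"rx": 0,"ry": 0,"rz": 0,"jaw": 0.52},
    {"dx": 0,"dy": 0,"dz": -1,"rx": 0,"ry": 0,"rz": 0,"jaw": 0.52}
  ]
}}

```text
time: 7.68
tcp_pos: [534.1, -7.8, 194.1]
tool_rot: [0.407, 0.914, -0.0, -0.001]
wrist_force: [-1.6, 0.2, -0.2]
gripper_width: 45.8
gripper_force: 0.0
```

>>> {"name": "send_rows", "arguments": {
  "series": [
    {"dx": 0,"dy": 0,"dz": -2,"rx": 0,"ry": 0,"rz": 0,"jaw": 0.4},
    {"dx": 0,"dy": 0,"dz": -4,"rx": 0,"ry": 0,"rz": 0,"jaw": 0.2},
    {"dx": 0,"dy": 0,"dz": -6,"rx": 0,"ry": 0,"rz": 0,"jaw": 0},
    {"dx": 0,"dy": 0,"dz": -7.5,"rx": 0,"ry": 0,"rz": 0,"jaw": 0},
    {"dx": 0,"dy": 0,"dz": -7.5,"rx": 0,"ry": 0,"rz": 0,"jaw": 0}
  ]
}}

```text
time: 8.3
tcp_pos: [535.5, -8.0, 271.7]
tool_rot: [0.407, 0.914, 0.0, 0.002]
wrist_force: [0.6, 0.5, -0.1]
gripper_width: 90.5
gripper_force: 0.0
```

Run:
```python
from h import *
from scipy.spatial.transform import Rotation as Rn
W=shot('wrist');W=shot('wrist','w5.png');s=sense();T=s['tcp_pos'];f=W['frame'];print(T)
big=cv2.GaussianBlur(cv2.resize(cv2.cvtColor(f,cv2.COLOR_BGR2GRAY),None,fx=4,fy=4,interpolation=cv2.INTER_CUBIC),(0,0),2)
for P in([534,-13,177.5],[495,1,177.5],[527.5,30,177.5]):
    u,v=proj(W,P).astype(int);x0,y0=u-35,v-35
    c=cv2.HoughCircles(big[y0*4:(y0+70)*4,x0*4:(x0+70)*4],cv2.HOUGH_GRADIENT,1,400,param1=60,param2=15,minRadius=72,maxRadius=112)
    if c is None: print('none');continue
    c=c[0,0]/4;print(c.round(1),[x0+c[0],y0+c[1]],onz(W,x0+c[0],y0+c[1],177.5).round(1))
# cover: grey disc in a wider view
S,D=shot('scene'),shot('side')
for n,c,(u,v) in(('scene',S,(496,382)),('side',D,(184,212))):
    cv2.imwrite(f'pics/{n}1.png',c['frame'])
a=cv2.resize(f[130:330,200:440],(480,400),interpolation=2);b=cv2.resize(S['frame'][345:415,460:535],(320,299),interpolation=2)
d=cv2.resize(D['frame'][185:235,155:215],(320,267),interpolation=2)
o=np.zeros((570,800,3),np.uint8);o[:400,:480]=a;o[:299,480:]=b;o[300:567,480:]=d;cv2.imwrite('pics/mix.png',o)
```

```text
[534.53103036  -7.85288137 269.25093023]
[39.9 34.6 24.6] [np.float64(322.875), np.float64(245.625)] [536.  -10.8 177.5]
[35.4 35.6 19.7] [np.float64(291.375), np.float64(197.625)] [495.3   1.  177.5]
[35.1 35.6 20. ] [np.float64(352.125), np.float64(197.625)] [527.5  29.9 177.5]
```

>>> {"name": "send_rows", "arguments": {
  "series": [
    {"dx": 4,"dy": 2.4,"dz": 0,"rx": 0,"ry": 0,"rz": 0,"jaw": 0},
    {"dx": 9,"dy": 5.2,"dz": 0,"rx": 0,"ry": 0,"rz": 0,"jaw": 0},
    {"dx": 14,"dy": 8.2,"dz": 0,"rx": 0,"ry": 0,"rz": 0,"jaw": 0},
    {"dx": 18,"dy": 10.7,"dz": 0,"rx": 0,"ry": 0,"rz": 0,"jaw": 0},
    {"dx": 20.5,"dy": 11.9,"dz": 0,"rx": 0,"ry": 0,"rz": 0,"jaw": 0}
  ]
}}

```text
time: 9.12
tcp_pos: [484.9, 226.0, 268.5]
tool_rot: [0.406, 0.914, -0.001, -0.001]
wrist_force: [0.6, -0.5, 0.3]
gripper_width: 95.1
gripper_force: 0.0
```

Run:
```python
from h import *
for _ in range(6): W=shot('wrist')
cv2.imwrite('pics/w6.png',W['frame']);s=sense();print(s['time'],s['tcp_pos'],s['tool_rot']);f=W['frame']
u,v=proj(W,[458,254,20]);print(u,v)
x0=int(np.clip(u-100,0,440));y0=int(np.clip(v-110,0,260));print(x0,y0)
a=cv2.resize(f[y0:y0+220,x0:x0+200],(500,550),interpolation=2)
w5=cv2.imread('pics/w5.png');b=cv2.resize(w5[170:290,260:385],(300,288),interpolation=2)
o=np.zeros((550,800,3),np.uint8);o[:,:500]=a;o[:288,500:]=b
sd=cv2.imread('pics/side1.png');o[290:550,500:800]=cv2.resize(sd[180:232,222:282],(300,260),interpolation=2)
cv2.imwrite('pics/mix2.png',o)
```

```text
9.425 [486.13162639 223.18811661 269.16104871] [ 4.07206737e-01  9.13335889e-01 -4.35652890e-04 -1.91898103e-04]
324.301871575478 165.12137224570318
224 55
```

View pics/mix2.png

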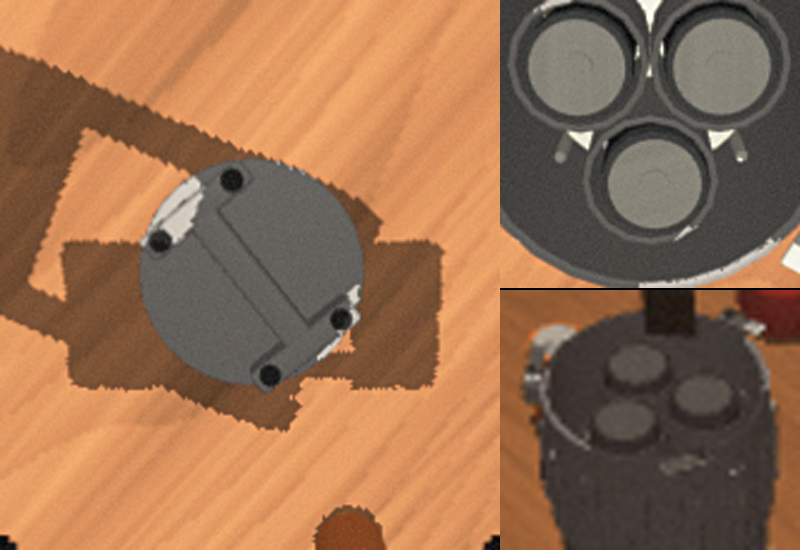

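The crop shows all three cells seated alike. The cover's four foot pads are at crop (232,180), (160,242), (341,319) and (269,375).

```bash
cat >> h.py <<'E'
from scipy.spatial.transform import Rotation as Rn
def pads(W,n=4):
    pass
E
python3 - <<'E'
from h import *
W=shot('wrist');s=sense();R=Rn.from_quat(s['tool_rot']).as_matrix();T=s['tcp_pos']
g=cv2.cvtColor(W['frame'],cv2.COLOR_BGR2GRAY);Q=[]
for u,v in(316.8,127),(288,151.8),(360.4,182.6),(331.6,205):
    x0,y0=int(u)-7,int(v)-7;p=(g[y0:y0+15,x0:x0+15]<45).astype(np.uint8);m=cv2.moments(p,True)
    c=(x0+m['m10']/m['m00'],y0+m['m01']/m['m00']);Q.append(onz(W,*c,36));print(np.round(c,1),m['m00'],Q[-1].round(1))
Q=np.array(Q);C=Q.mean(0);b=(Q[2]+Q[3]-Q[0]-Q[1])/2;k=(Q[1]+Q[3]-Q[0]-Q[2])/2
print('C',C,'tool',R.T@(C-T),'bar len',np.hypot(*b[:2]),'ang',np.degrees(np.arctan2(b[1],b[0])),'cross',np.hypot(*k[:2]),np.degrees(np.arctan2(k[1],k[0])))
print('tool axes x,y',np.degrees(np.arctan2(R[1,:2],R[0,:2])),s['qpos'].round(2))
E
```

```text
[316.4 126.3] 54.0 [424.  279.5  36. ]
[287.8 152.3] 23.0 [419.1 238.9  36. ]
[359.4 181.8] 44.0 [497.9 267.2  36. ]
[331.5 204.5] 52.0 [492.2 228.   36. ]
C [458.29055336 253.41536504  36.        ] tool [ 41.26408203  -0.37704551 233.31040023] bar len 74.43597908435997 ang -8.980312389098545 cross 40.25889365287426 -97.522904481803
tool axes x,y [131.91611528  41.9161138 ] [ 0.33 -0.16  1.85 -0.    1.45 -0.4 ]
```

>>> {"name": "send_rows", "arguments": {
  "series": [
    {"dx": 2,"dy": 0,"dz": 1,"rx": 0,"ry": 0,"rz": -0.17,"jaw": 0.2},
    {"dx": 4.1,"dy": 0,"dz": 4,"rx": 0,"ry": 0,"rz": -0.34,"jaw": 0.2},
    {"dx": 4.1,"dy": 0,"dz": 8,"rx": 0,"ry": 0,"rz": -0.52,"jaw": 0.2},
    {"dx": 4.1,"dy": 0,"dz": 12,"rx": 0,"ry": 0,"rz": -0.69,"jaw": 0.2},
    {"dx": 4.1,"dy": 0,"dz": 12,"rx": 0,"ry": 0,"rz": -0.69,"jaw": 0.2}
  ]
}}

```text
time: 10.1
tcp_pos: [456.4, 252.6, 145.9]
tool_rot: [0.076, 0.997, -0.002, -0.003]
wrist_force: [1.2, -0.2, 0.3]
gripper_width: 76.2
gripper_force: 0.0
```

Run:
```python
from h import *
W=shot('wrist');W=shot('wrist','w7.png');s=sense();R=Rn.from_quat(s['tool_rot']).as_matrix();T=s['tcp_pos']
print(T,np.degrees(np.arctan2(R[1,:2],R[0,:2])),'C px',proj(W,[458.3,253.4,36]))
g=cv2.cvtColor(W['frame'],cv2.COLOR_BGR2GRAY)
for P in Q if 0 else [[424,279.5,36],[419,239,36],[498,267,36],[492,228,36]]:
    u,v=proj(W,P);x0,y0=max(int(u)-13,0),max(int(v)-13,0);p=(g[y0:y0+27,x0:x0+27]<45).astype(np.uint8)
    n,l,st,ce=cv2.connectedComponentsWithStats(p);print((u,v),[(st[i,4],(ce[i]+[x0,y0]).round(1),onz(W,*(ce[i]+[x0,y0]),36).round(1)[:2]) for i in range(1,n) if st[i,4]>20])
```

```text
[459.3207326  254.11210855 150.64482314] [171.31284041  81.31285391] C px [323.94525666 235.40759204]
(np.float64(350.91705226296534), np.float64(187.81287587770987)) [(np.int32(112), array([350.8, 187.9]), array([424. , 279.4]))]
(np.float64(297.5302435650414), np.float64(189.37555114194262)) [(np.int32(111), array([298.8, 187.5]), array([417.7, 240.2]))]
(np.float64(347.644388753499), np.float64(278.85896766060205)) []
(np.float64(299.6122289235682), np.float64(278.81582029900324)) [(np.int32(59), array([301.3, 277.9]), array([491.4, 229.5]))]
```

>>> {"name": "send_rows", "arguments": {
  "series": [
    {"dx": 0.15,"dy": 0,"dz": 4,"rx": 0,"ry": 0,"rz": 0,"jaw": 0.4},
    {"dx": 0.15,"dy": 0,"dz": 8,"rx": 0,"ry": 0,"rz": 0,"jaw": 0.4},
    {"dx": 0.15,"dy": 0,"dz": 11,"rx": 0,"ry": 0,"rz": 0,"jaw": 0.5},
    {"dx": 0.15,"dy": 0,"dz": 12,"rx": 0,"ry": 0,"rz": 0,"jaw": 0.5},
    {"dx": 0.15,"dy": 0,"dz": 12,"rx": 0,"ry": 0,"rz": 0,"jaw": 0.5}
  ]
}}

```text
time: 10.82
tcp_pos: [458.3, 255.1, 31.1]
tool_rot: [0.074, 0.997, 0.0, 0.001]
wrist_force: [0.9, 0.1, -0.1]
gripper_width: 47.7
gripper_force: 0.0
```

Run:
```python
from h import *
s=sense();print(s['tcp_pos'],s['wrist_force'],s['gripper_width'])
```

```text
[458.27279481 255.09997609  31.05090004] [ 0.92050221  0.10626601 -0.11039718] 47.695043061319524
```

>>> {"name": "send_rows", "arguments": {
  "series": [
    {"dx": 0,"dy": 0,"dz": 0.5,"rx": 0,"ry": 0,"rz": 0,"jaw": 0.5},
    {"dx": 0,"dy": 0,"dz": 0.9,"rx": 0,"ry": 0,"rz": 0,"jaw": 0.5},
    {"dx": 0,"dy": 0,"dz": 0.9,"rx": 0,"ry": 0,"rz": 0,"jaw": 0.7},
    {"dx": 0,"dy": 0,"dz": 0.9,"rx": 0,"ry": 0,"rz": 0,"jaw": 1},
    {"dx": 0,"dy": 0,"dz": 0.9,"rx": 0,"ry": 0,"rz": 0,"jaw": 1}
  ]
}}

```text
time: 11.45
tcp_pos: [457.2, 254.8, 20.8]
tool_rot: [0.074, 0.997, 0.0, 0.0]
wrist_force: [0.0, 0.3, 0.5]
gripper_width: 23.0
gripper_force: 0.0
```

>>> {"name": "send_rows", "arguments": {
  "series": [
    {"dx": 0,"dy": 0,"dz": 0,"rx": 0,"ry": 0,"rz": 0,"jaw": 1},
    {"dx": 0,"dy": 0,"dz": 0,"rx": 0,"ry": 0,"rz": 0,"jaw": 1},
    {"dx": 0,"dy": 0,"dz": 0,"rx": 0,"ry": 0,"rz": 0,"jaw": 1},
    {"dx": 0,"dy": 0,"dz": -0.5,"rx": 0,"ry": 0,"rz": 0,"jaw": 1},
    {"dx": 0,"dy": 0,"dz": -2,"rx": 0,"ry": 0,"rz": 0,"jaw": 1}
  ]
}}

```text
time: 12.08
tcp_pos: [456.1, 254.4, 40.2]
tool_rot: [0.074, 0.997, -0.001, -0.001]
wrist_force: [-0.6, 0.5, -0.5]
gripper_width: 13.9
gripper_force: 30.0
```

>>> {"name": "send_rows", "arguments": {
  "series": [
    {"dx": 0,"dy": 0,"dz": -3,"rx": 0,"ry": 0,"rz": 0,"jaw": 1},
    {"dx": 0,"dy": 0,"dz": -7,"rx": 0,"ry": 0,"rz": 0,"jaw": 1},
    {"dx": 0,"dy": 0,"dz": -12,"rx": 0,"ry": 0,"rz": 0,"jaw": 1},
    {"dx": -1,"dy": -1,"dz": -17,"rx": 0,"ry": 0,"rz": 0,"jaw": 1},
    {"dx": -3,"dy": -3,"dz": -21,"rx": 0,"ry": 0,"rz": 0,"jaw": 1}
  ]
}}

```text
time: 12.7
tcp_pos: [482.5, 221.0, 254.4]
tool_rot: [0.073, 0.997, 0.001, 0.002]
wrist_force: [0.7, -0.4, -1.9]
gripper_width: 13.6
gripper_force: 30.0
```

>>> {"name": "send_rows", "arguments": {
  "series": [
    {"dx": -3,"dy": -4,"dz": 0,"rx": 0,"ry": 0,"rz": 0,"jaw": 1},
    {"dx": -6,"dy": -8,"dz": 0,"rx": 0,"ry": 0,"rz": 0,"jaw": 1},
    {"dx": -9.5,"dy": -12.5,"dz": 0,"rx": 0,"ry": 0,"rz": 0,"jaw": 1},
    {"dx": -12.5,"dy": -17,"dz": 0,"rx": 0,"ry": 0,"rz": 0,"jaw": 1},
    {"dx": -15,"dy": -20.4,"dz": 0,"rx": 0,"ry": 0,"rz": 0,"jaw": 1}
  ]
}}

```text
time: 13.32
tcp_pos: [601.2, -5.2, 251.7]
tool_rot: [0.074, 0.997, 0.0, 0.001]
wrist_force: [1.5, -0.1, -2.5]
gripper_width: 14.1
gripper_force: 30.0
```

Run:
```python
from h import *
for _ in range(6): W=shot('wrist')
cv2.imwrite('pics/w8.png',W['frame']);s=sense();R=Rn.from_quat(s['tool_rot']).as_matrix();T=s['tcp_pos']
print(s['time'],T,np.degrees(np.arctan2(R[1,:2],R[0,:2])),s['gripper_width'])
g=cv2.cvtColor(W['frame'],cv2.COLOR_BGR2GRAY);big=cv2.GaussianBlur(cv2.resize(g,None,fx=4,fy=4,interpolation=cv2.INTER_CUBIC),(0,0),2)
w=lambda x,y,z:T+R@np.array([x,y,0])-[0,0,T[2]-z]
for y in(22,-22):
    z=T[2]+14.5;u,v=proj(W,w(38,y,z));x0,y0=int(u)-20,int(v)-20;p=(g[y0:y0+41,x0:x0+41]<45).astype(np.uint8)
    n,l,st,ce=cv2.connectedComponentsWithStats(p);print('pad',(u,v),[(st[i,4],(ce[i]+[x0,y0]).round(1),(R.T@(onz(W,*(ce[i]+[x0,y0]),z)-T)).round(1)) for i in range(1,n) if st[i,4]>20])
for P in([537,-11.2,177.5],[495.5,1.3,177.5],[527.6,30.2,177.5]):
    u,v=proj(W,P);x0,y0=int(u)-40,int(v)-40
    if x0<0 or y0<0: print('out',u,v);continue
    c=cv2.HoughCircles(big[y0*4:(y0+80)*4,x0*4:(x0+80)*4],cv2.HOUGH_GRADIENT,1,400,param1=60,param2=15,minRadius=64,maxRadius=108)
    if c is None: print('none',u,v);continue
    c=(c[0,0]/4).round(2);Q=onz(W,x0+c[0],y0+c[1],177.5);print((u,v),c,(x0+c[0],y0+c[1]),Q.round(1),(R.T@(Q-T)).round(1))
```

```text
13.625 [600.30242215  -2.40320177 251.10653366] [171.56934021  81.56934401] 13.646115943857325
pad (np.float64(376.7644736971712), np.float64(232.82409956495306)) [(np.int32(393), array([370.4, 235.7]), array([ 36.7,  19.3, -14.5]))]
pad (np.float64(272.79451474108447), np.float64(232.9502962707622)) [(np.int32(394), array([276.9, 235.7]), array([ 36.8, -20.3, -14.5]))]
(np.float64(296.2854456162076), np.float64(160.02822382991917)) [41.38 40.62 22.55] (np.float32(297.38), np.float32(160.62)) [537.5 -10.6 177.5] [ 61.  -17.3  73.6]
(np.float64(305.1465014845147), np.float64(89.20186365429552)) [41.12 40.62 25.42] (np.float32(306.12), np.float32(89.619995)) [495.8   1.9 177.5] [104.  -11.1  73.6]
(np.float64(358.5526884078576), np.float64(135.28687135832746)) [41.62 41.12 24.32] (np.float32(359.62), np.float32(136.12)) [528.2  30.8 177.5] [76.2 22.2 73.6]
```

The hand and lantern measurements agree within 1 mm. Move over the opening.

>>> {"name": "send_rows", "arguments": {
  "series": [
    {"dx": 2,"dy": 0,"dz": 0,"rx": 0,"ry": 0,"rz": 0,"jaw": 1},
    {"dx": 5,"dy": -0.1,"dz": 0,"rx": 0,"ry": 0,"rz": 0,"jaw": 1},
    {"dx": 7.2,"dy": -0.15,"dz": 0,"rx": 0,"ry": 0,"rz": 0,"jaw": 1},
    {"dx": 8.1,"dy": -0.15,"dz": 0,"rx": 0,"ry": 0,"rz": 0,"jaw": 1},
    {"dx": 8.1,"dy": -0.15,"dz": 1,"rx": 0,"ry": 0,"rz": 0,"jaw": 1}
  ]
}}

```text
time: 14.25
tcp_pos: [520.8, 7.9, 241.8]
tool_rot: [0.073, 0.997, -0.0, 0.002]
wrist_force: [-0.1, 0.5, -1.8]
gripper_width: 13.8
gripper_force: 30.0
```

>>> {"name": "send_rows", "arguments": {
  "series": [
    {"dx": 0,"dy": 0,"dz": 1,"rx": 0,"ry": 0,"rz": 0,"jaw": 1},
    {"dx": 0,"dy": 0,"dz": 2,"rx": 0,"ry": 0,"rz": 0,"jaw": 1},
    {"dx": 0,"dy": 0,"dz": 2.5,"rx": 0,"ry": 0,"rz": 0,"jaw": 1},
    {"dx": 0,"dy": 0,"dz": 2.5,"rx": 0,"ry": 0,"rz": 0,"jaw": 1},
    {"dx": 0,"dy": 0,"dz": 2.5,"rx": 0,"ry": 0,"rz": 0,"jaw": 1}
  ]
}}

```text
time: 14.88
tcp_pos: [520.6, 7.2, 216.0]
tool_rot: [0.074, 0.997, -0.0, 0.0]
wrist_force: [-0.4, -0.4, -0.7]
gripper_width: 13.6
gripper_force: 30.0
```

>>> {"name": "send_rows", "arguments": {
  "series": [
    {"dx": 0.1,"dy": 0.03,"dz": 0.2,"rx": 0,"ry": 0,"rz": 0,"jaw": 1},
    {"dx": 0.1,"dy": 0.03,"dz": 0.6,"rx": 0,"ry": 0,"rz": 0,"jaw": 1},
    {"dx": 0.1,"dy": 0.03,"dz": 1.0,"rx": 0,"ry": 0,"rz": 0,"jaw": 1},
    {"dx": 0.1,"dy": 0.03,"dz": 1.2,"rx": 0,"ry": 0,"rz": 0,"jaw": 1},
    {"dx": 0.1,"dy": 0.03,"dz": 1.2,"rx": 0,"ry": 0,"rz": 0,"jaw": 1}
  ]
}}

```text
time: 15.5
tcp_pos: [519.6, 7.6, 205.1]
tool_rot: [0.074, 0.997, -0.0, 0.0]
wrist_force: [-3.7, -0.8, 5.4]
gripper_width: 13.8
gripper_force: 30.0
```

There is a light contact on the +x side (Fx -3.7 N). Shift 1 mm towards -x and recheck.

>>> {"name": "send_rows", "arguments": {
  "series": [
    {"dx": 0.1,"dy": 0,"dz": -0.1,"rx": 0,"ry": 0,"rz": 0,"jaw": 1},
    {"dx": 0.1,"dy": 0,"dz": -0.1,"rx": 0,"ry": 0,"rz": 0,"jaw": 1},
    {"dx": 0.1,"dy": 0,"dz": 0,"rx": 0,"ry": 0,"rz": 0,"jaw": 1},
    {"dx": 0.1,"dy": 0,"dz": 0,"rx": 0,"ry": 0,"rz": 0,"jaw": 1},
    {"dx": 0.1,"dy": 0,"dz": 0,"rx": 0,"ry": 0,"rz": 0,"jaw": 1}
  ]
}}

```text
time: 16.12
tcp_pos: [518.3, 7.4, 203.1]
tool_rot: [0.074, 0.997, -0.001, -0.0]
wrist_force: [1.5, -3.6, -1.4]
gripper_width: 13.8
gripper_force: 30.0
```

Run:
```python
from h import *
for _ in range(3):
    shot('wrist');s=sense();print(s['tcp_pos'].round(2),s['wrist_force'].round(1),s['wrist_torque'].round(2))
```

```text
[518.34   7.45 203.1 ] [ 1.7 -2.7 -0.5] [-0.5  -0.44 -0.  ]
[518.32   7.43 203.12] [ 2.  -4.1 -0.7] [-0.59 -0.37 -0.02]
[518.34   7.46 203.16] [ 1.5 -3.7 -1.9] [-0.64 -0.41 -0.02]
```

The cover has dropped in and now touches lightly on the +y side. Shift to (+0.4, -0.7) and lower.

>>> {"name": "send_rows", "arguments": {
  "series": [
    {"dx": -0.05,"dy": -0.07,"dz": 0,"rx": 0,"ry": 0,"rz": 0,"jaw": 1},
    {"dx": -0.05,"dy": -0.07,"dz": 0,"rx": 0,"ry": 0,"rz": 0,"jaw": 1},
    {"dx": -0.05,"dy": -0.07,"dz": 0.1,"rx": 0,"ry": 0,"rz": 0,"jaw": 1},
    {"dx": -0.05,"dy": -0.07,"dz": 0.2,"rx": 0,"ry": 0,"rz": 0,"jaw": 1},
    {"dx": -0.05,"dy": -0.07,"dz": 0.2,"rx": 0,"ry": 0,"rz": 0,"jaw": 1}
  ]
}}

```text
time: 16.9
tcp_pos: [518.7, 7.4, 201.5]
tool_rot: [0.074, 0.997, 0.0, -0.0]
wrist_force: [0.3, -0.5, -1.4]
gripper_width: 13.6
gripper_force: 30.0
```

Run:
```python
from h import *
for _ in range(3):
    shot('wrist');s=sense();print(s['tcp_pos'].round(2),s['wrist_force'].round(1),s['wrist_torque'].round(2))
```

```text
[518.66   7.33 201.52] [-0.2 -0.2 -2.1] [ 0.08 -0.06  0.02]
[518.65   7.33 201.53] [-0.4 -0.6 -2. ] [ 0.05 -0.04 -0.01]
[518.67   7.32 201.54] [ 0.5  0.2 -1.4] [ 0.1  -0.06  0.01]
```

>>> {"name": "send_rows", "arguments": {
  "series": [
    {"dx": 0,"dy": 0,"dz": 0.1,"rx": 0,"ry": 0,"rz": 0,"jaw": 1},
    {"dx": 0,"dy": 0,"dz": 0.2,"rx": 0,"ry": 0,"rz": 0,"jaw": 1},
    {"dx": 0,"dy": 0,"dz": 0.3,"rx": 0,"ry": 0,"rz": 0,"jaw": 1},
    {"dx": 0,"dy": 0,"dz": 0.4,"rx": 0,"ry": 0,"rz": 0,"jaw": 1},
    {"dx": 0,"dy": 0,"dz": 0.5,"rx": 0,"ry": 0,"rz": 0,"jaw": 1}
  ]
}}

```text
time: 17.68
tcp_pos: [519.2, 7.1, 197.6]
tool_rot: [0.074, 0.997, 0.0, 0.001]
wrist_force: [-1.9, 0.5, 5.4]
gripper_width: 14.0
gripper_force: 30.0
```

>>> {"name": "send_rows", "arguments": {
  "series": [
    {"dx": 0,"dy": 0,"dz": 0.1,"rx": 0,"ry": 0,"rz": 0,"jaw": 1},
    {"dx": 0,"dy": 0,"dz": 0.2,"rx": 0,"ry": 0,"rz": 0,"jaw": 1},
    {"dx": 0,"dy": 0,"dz": 0.2,"rx": 0,"ry": 0,"rz": 0,"jaw": 1},
    {"dx": 0,"dy": 0,"dz": 0.2,"rx": 0,"ry": 0,"rz": 0,"jaw": 1},
    {"dx": 0,"dy": 0,"dz": 0.2,"rx": 0,"ry": 0,"rz": 0,"jaw": 1}
  ]
}}

```text
time: 18.3
tcp_pos: [519.5, 7.1, 196.2]
tool_rot: [0.074, 0.997, 0.0, 0.001]
wrist_force: [-2.1, 0.5, 8.0]
gripper_width: 13.7
gripper_force: 30.0
```

>>> {"name": "send_rows", "arguments": {
  "series": [
    {"dx": 0,"dy": 0,"dz": 0.1,"rx": 0,"ry": 0,"rz": 0,"jaw": 1},
    {"dx": 0,"dy": 0,"dz": 0.2,"rx": 0,"ry": 0,"rz": 0,"jaw": 1},
    {"dx": 0,"dy": 0,"dz": 0.3,"rx": 0,"ry": 0,"rz": 0,"jaw": 1},
    {"dx": 0,"dy": 0,"dz": 0.3,"rx": 0,"ry": 0,"rz": 0,"jaw": 1},
    {"dx": 0,"dy": 0,"dz": 0.3,"rx": 0,"ry": 0,"rz": 0,"jaw": 1}
  ]
}}

```text
time: 18.92
tcp_pos: [519.6, 6.9, 194.0]
tool_rot: [0.074, 0.997, -0.0, 0.001]
wrist_force: [-2.0, 0.6, 9.9]
gripper_width: 13.7
gripper_force: 30.0
```

>>> {"name": "send_rows", "arguments": {
  "series": [
    {"dx": 0,"dy": 0,"dz": 0.1,"rx": 0,"ry": 0,"rz": 0,"jaw": 1},
    {"dx": 0,"dy": 0,"dz": 0.2,"rx": 0,"ry": 0,"rz": 0,"jaw": 1},
    {"dx": 0,"dy": 0,"dz": 0.2,"rx": 0,"ry": 0,"rz": 0,"jaw": 1},
    {"dx": 0,"dy": 0,"dz": 0.2,"rx": 0,"ry": 0,"rz": 0,"jaw": 1},
    {"dx": 0,"dy": 0,"dz": 0.2,"rx": 0,"ry": 0,"rz": 0,"jaw": 1}
  ]
}}

```text
time: 19.55
tcp_pos: [519.7, 6.9, 193.7]
tool_rot: [0.074, 0.997, -0.0, 0.001]
wrist_force: [-6.0, 0.4, 16.7]
gripper_width: 13.7
gripper_force: 30.0
```

It's on the hard stop: stiff, with 16.7 N. Add a margin.

>>> {"name": "send_rows", "arguments": {
  "series": [
    {"dx": 0,"dy": 0,"dz": 0.1,"rx": 0,"ry": 0,"rz": 0,"jaw": 1},
    {"dx": 0,"dy": 0,"dz": 0.2,"rx": 0,"ry": 0,"rz": 0,"jaw": 1},
    {"dx": 0,"dy": 0,"dz": 0.25,"rx": 0,"ry": 0,"rz": 0,"jaw": 1},
    {"dx": 0,"dy": 0,"dz": 0.25,"rx": 0,"ry": 0,"rz": 0,"jaw": 1},
    {"dx": 0,"dy": 0,"dz": 0.25,"rx": 0,"ry": 0,"rz": 0,"jaw": 1}
  ]
}}

```text
time: 20.18
tcp_pos: [519.8, 6.9, 193.7]
tool_rot: [0.074, 0.997, -0.0, 0.001]
wrist_force: [-12.1, 0.2, 26.2]
gripper_width: 13.6
gripper_force: 30.0
```

Run:
```python
from h import *
W=shot('wrist','w9.png');S=shot('scene','s9.png');D=shot('side','d9.png')
s=sense();R=Rn.from_quat(s['tool_rot']).as_matrix();T=s['tcp_pos'];print(s['time'],T.round(2),s['wrist_force'].round(1),s['wrist_torque'].round(2),s['gripper_width'])
g=cv2.cvtColor(W['frame'],cv2.COLOR_BGR2GRAY)
for y in(20,-20):
    z=209;u,v=proj(W,T+R@[37,y,0]+[0,0,z-T[2]]);x0,y0=int(u)-20,int(v)-20;p=(g[y0:y0+41,x0:x0+41]<45).astype(np.uint8)
    n,l,st,ce=cv2.connectedComponentsWithStats(p);print([(st[i,4],(ce[i]+[x0,y0]).round(1),(R.T@(onz(W,*(ce[i]+[x0,y0]),z)-T)).round(1)) for i in range(1,n) if st[i,4]>50])
```

```text
20.325 [519.78   6.87 193.69] [-12.1   0.9  27. ] [0.21 2.29 0.01] 13.641100493190292
[(np.int32(391), array([370.3, 235.8]), array([ 37.2,  19.6, -15.4]))]
[(np.int32(392), array([276.8, 235.6]), array([ 37.3, -19.8, -15.4]))]
```

```bash
python3 -c "
from h import *
print(ticket.job_done())"
```

```text
the job is handed in; nothing more can be done
None
```

The loose cell stands in its well, and I handed the job in with the cover on its hard stop and the gripper still holding it down at about 27 N. The tool read level to about 0.002 rad; I saw no sign of the doll, jar or book being touched, but took no final look at them or at the rim.

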